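# Mount the tube disc on the tilted rotator and lock it

## Task

Fit the tube disc onto the square drive shaft of the tilted tube rotator, any of the four ways round, and push it fully home against the flange with its clamp lever still open. Then swing the lever in the plane of the disc until it lies fully shut along the hub, so that the disc is locked, and let go. Leave the other things on the bench where they stand.

Things in the scene. Friction and masses are not known exactly. Their poses are not given: they have to be found in the camera images.
- disc: Loose tube disc, 0.22 to 0.37 kg: grey plastic plate 170 mm across, 5 mm thick, with a square aluminium hub, lying flat on the bench hub up. Origin: centre of the underside, on the bore's axis; z along the bore, out of the hub's side. The square bore, 17.5 mm wide, sides along x and y, runs right through plate and hub. Eight capped tubes are clipped flat on the plate and are part of it.
- hub_top (a point): Centre of the hub's top face, 32 mm above the disc's underside; axes as disc. The hub is 44 x 44 mm, sides along x and y; grip it by its +y and -y faces (the lever sits at +x). Tubes point outwards, 46 to 80 mm from the axis, tops 19 mm above the underside, at 25, 55, 125, 155, 205, 235, 305 and 335 degrees from x towards y: none beside the +y and -y faces.
- clamp (a joint): Cam lever of the hub, turning in the plane of the disc. 0 = shut: it runs from its pin along the disc's +y, beside the hub's +x face. It grows as the lever opens away from the hub, clockwise seen from the hub's side; at 1.57 it points along the disc's +x. Starts at 1.1 to 1.4 rad and stays where left (0.08 Nm of friction, some 2 N near its end); hard stops at 0 and 1.6.
- lever_pin (a point): The clamp lever's pin, parallel to the disc's z, at x = 30, y = -14, z = 26 mm in the disc's frame; turns with the lever. The lever is a dark steel bar 10 mm wide, reaching 52 mm from the pin, its underside 21 mm and its top 31 mm above the disc's underside.
- lever_tip (a point): Free end of the clamp lever, at mid width and mid thickness, 52 mm from the pin.
- shaft_seat (a point): Centre of the rotator's round drive flange (60 mm across), on the face against which the disc's underside rests when home: disc origin and this point then coincide. z points out along the shaft, x and y are square to its flats. The shaft leans towards the rotator's front, by joint head. About 0.17 m above the bench; a disc on the shaft clears base and yoke all round.
- shaft_tip (a point): Centre of the free end of the square shaft: a bright steel bar 16 x 16 mm, standing 37 mm out of the flange, its last 4 mm tapered by 3 mm a side.
- drive (a joint): Turning angle of the drive shaft with its flange about its own axis, counter-clockwise seen from its free end; starts between -0.75 and 0.75. At 0 a pair of flats is level (shaft_seat's y is horizontal). The unpowered gear motor holds it: about 0.8 Nm to turn it.
- head (a joint): Lean of the motor head and the shaft from vertical, 0.38 to 0.54 rad at the start; clamped, it does not move under ordinary forces.
- rotator: Tube rotator, fixed on the bench: white base 200 x 160 x 56 mm and a grey yoke of two cheeks, 120 mm wide and 160 mm high, carrying the motor head on a level pivot 125 mm above the bench. Origin: on the bench under the pivot; x points to its back, its front (controls, at x = -90 mm) looks to world -x within 0.3 rad. The flange face lies 50 mm from the pivot along the shaft.
- pot: Bystander: small white lidded pot, 62 mm across, 40 mm high. Origin: centre of its underside.
- tub: Bystander: tan specimen tub with white lid, 86 mm across, 60 mm high. Origin: centre of its underside.
- calculator: Bystander: black pocket calculator, 155 x 85 x 16 mm (along its x, y, z). Origin: centre of its underside.
- slide_box: Bystander: grey microscope slide box, 212 x 90 x 35 mm (along its x, y, z). Origin: centre of its underside.
- tube_rack: Bystander: white tube rack, 200 x 80 x 56 mm (along its x, y, z). Origin: centre of its underside.
- wash_bottle: Bystander: white wash bottle with a bent spout, 64 mm across, 185 mm high. Origin: centre of its underside.
Not all that is in view belongs to the job. What is shaped like the disc but blue or purple is not meant.

How it is judged:
By the outcome, as a careful person would: the job done as asked, in the order asked, and still so for the second after the job is handed in, with the robot touching nothing.
It also fails if it takes over 64 s, if anything falls off the work surface, if the arm or the gripper's body presses on something with over 40 N, if the wrist force passes 120 N, or if a joint passes its speed limit or range.

## Robot

A 6-joint arm with a two-finger parallel gripper is mounted at the origin on the work surface. World frame = base frame: x ahead of the robot, y to its left, z up, the work surface at z = 0. Lengths are in m, angles in rad, forces in N, time in s.
With the tool pointing down it reaches from about 0.275 to 1 m from the base axis. Payload 8.4 kg.
Tool frame: the origin (TCP) lies on the centre line of the jaws, within the pads' length; the fingertips stand 17 mm ahead of it and the grasp point (between the pads) lies 2 mm behind it (bot.tcp_to_tips is the z of the fingertips in the tool frame, in m); z points along the fingers, y is the line along which they close (so a half turn about z gives the same grasp; the last joint's range is limited). The gripper opens to 85 mm and grips with 20 to 120 N. Pads are 22 mm wide; open, the fingers measure 114 mm over their backs; the gripper's body (76 mm by 85 mm) begins 54 mm behind the grasp point. The pads swing forward as they close: fully open they stand 13 mm farther back than shut.
Start: joints at [-0.002, 0.353, 1.633, -0, 1.155, -0.002], TCP at [0.625, -0, 0.248] pointing down, gripper open.
Joint ranges: [-2.63, 2.63], [-0.92, 2.1], [0.06, 2.66], [-1.3, 4.44], [0, 2.69], [-3.02, 3.02]. Speed limits (rad/s): [2.22, 2.22, 2.79, 3.14, 3.14, 3.14].

## Interface

Orientations are given as a unit quaternion [x, y, z, w].
In Python, from workcell import bot, hand, kinematics, get_obs, vision, hand_in gives the robot as it stands. The module is installed in compiled form; this text tells all that it offers. Calls block until the motion is done:
- bot.reach(position, orientation): joint-space move of the TCP to a pose.
- bot.servo_line(position, ori=None, velocity=0.15): straight line of the TCP; ori=None keeps the orientation; velocity is the mean speed in m/s.
- bot.goto_joints(angles): joint-space move.
- hand.move_gripper(opening, strength=None): finger opening in m; strength is the grip in N (None keeps the last); returns when the fingers have stopped.
- bot.dwell(seconds).
- kinematics.solve_ik(position, orientation): joint angles nearest the present ones, or None.
- get_obs(): the state.
- vision.read_camera(name): name is "scene" or "side" or "wrist"; returns a dict with "frame" (384x512x3 uint8, red, green, blue), "intrinsics" (3x3 intrinsics, pixels), "view" (4x4, takes a point from world to camera coordinates). Camera axes: x right, y down, z forward; pixel columns grow to the right and rows downward; lengths in m; the calibration is good to about 2 mm. A picture is of the moment at which its call begins. There is no depth.
A pose or a line that the arm cannot do raises bot.IKError and nothing moves.
- hand_in(): hands the job in; it is judged then, once.
The state is a dict: "time_s": time; "joint_pos": joint angles; "joint_vel": joint speeds; "joint_efforts": joint torques, N m; "position": TCP position; "orientation": TCP orientation; "wrist_force": force on the tool from outside, world axes, zero at the start; "ft_torque": the same for the moment, N m; "gripper_width": finger opening in m; "grip_force": force on a finger pad.
Only numpy, scipy, OpenCV 4.12 (cv2) and the standard library are available. Lean on these libraries where they do the work, as an engineer would, in place of code of your own. Each camera call takes 0.05 s, during which the arm holds its last target. There are 200 camera calls.

## Working session

There is one attempt and no reset: what is moved stays moved. The work goes in short steps, each a Python script; the robot and the scene stay as the last script left them, time stands still between calls to the robot, and variables do not carry over. Pictures are saved under pics/ and viewed, at most 10 in all, crops included, and the job is handed in when it is done.

```bash
mkdir -p pics; python3 - <<'E'
from workcell import bot, hand, kinematics, get_obs, vision
import cv2,numpy as np
ims=[]
for n in ["scene","side","wrist"]:
    r=vision.read_camera(n); cv2.imwrite(f"pics/{n}0.png",r["frame"][:,:,::-1]); np.savez(f"pics/{n}0.npz",**r)
    V=r["view"]; print(n,"K",r["intrinsics"].round(1).tolist(),"cam",(-V[:3,:3].T@V[:3,3]).round(3),"fwd",V[2,:3].round(2))
print(get_obs())
E
```

```text
scene K [[454.1, 0.0, 254.9], [0.0, 454.1, 196.3], [0.0, 0.0, 1.0]] cam [ 1.64  -0.439  1.329] fwd [-0.67  0.26 -0.7 ]
side K [[384.9, 0.0, 255.9], [0.0, 384.9, 190.7], [0.0, 0.0, 1.0]] cam [0.352 0.834 1.057] fwd [ 0.14 -0.68 -0.72]
wrist K [[320.0, 0.0, 260.9], [0.0, 320.0, 187.5], [0.0, 0.0, 1.0]] cam [0.625 0.071 0.373] fwd [-0.   -0.28 -0.96]
{'time_s': 0.15, 'joint_pos': array([-2.38129784e-03,  3.53532186e-01,  1.63395972e+00,  6.56315254e-06,
        1.15521271e+00, -2.40523530e-03]), 'joint_vel': array([ 0.00117406, -0.00178701, -0.00133076,  0.00137934,  0.00082092,
       -0.00013232]), 'joint_efforts': array([-7.39769093e-04, -6.05638933e+01, -3.42338884e+01, -2.29960733e-05,
        6.16452831e-03, -4.00942213e-05]), 'position': array([6.24649716e-01, 1.44800912e-05, 2.47708727e-01]), 'orientation': array([ 7.07099147e-01,  7.07114197e-01, -3.90069257e-04, -3.96195796e-04]), 'wrist_force': array([-0.4780339 ,  0.5829666 ,  0.84922184]), 'ft_torque': array([-0.01764995, -0.03752747, -0.01636051]), 'grip_force': 0.0, 'gripper_width': 0.08500394539057221}
```

View pics/scene0.png

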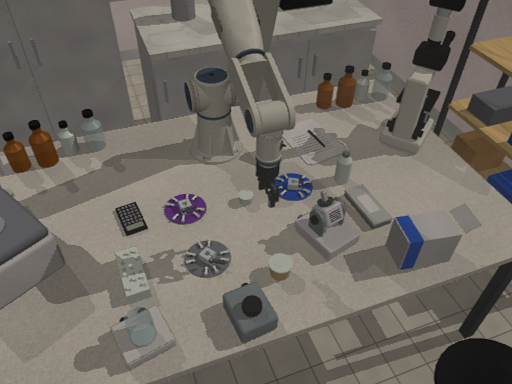

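View pics/side0.png

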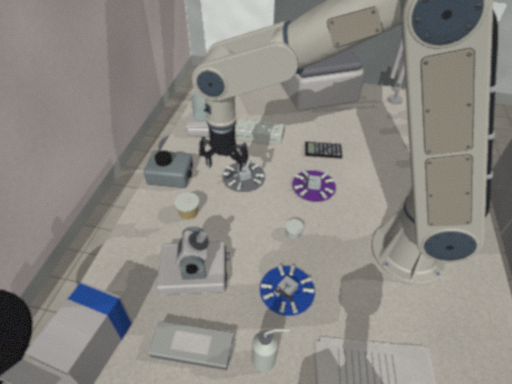

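The scene view shows the grey disc at (207,258), rotator at about (327,228). The side view shows the disc at (243,176) and rotator head at (195,250). Next, rough locations and wrist views.

```bash
cat > h.py <<'E'
from workcell import bot, hand, kinematics, get_obs, vision
import cv2,numpy as np
from scipy.spatial.transform import Rotation as R
def ray(r,uv):
    V=r["view"];c=-V[:3,:3].T@V[:3,3];d=V[:3,:3].T@np.linalg.inv(r["intrinsics"])@np.array([uv[0],uv[1],1.]);return c,d/np.linalg.norm(d)
def onplane(r,uv,z):
    c,d=ray(r,uv);return c+d*(z-c[2])/d[2]
def tri(obs):
    A=np.zeros((3,3));b=np.zeros(3)
    for c,d in obs:
        P=np.eye(3)-np.outer(d,d);A+=P;b+=P@c
    return np.linalg.solve(A,b)
def proj(r,p):
    q=r["view"][:3,:3]@np.asarray(p)+r["view"][:3,3];u=r["intrinsics"]@q;return u[:2]/u[2]
def snap(cam,name):
    r=vision.read_camera(cam);cv2.imwrite(f"pics/{name}.png",r["frame"][:,:,::-1]);np.savez(f"pics/{name}.npz",**r);return r
def load(name): return dict(np.load(f"pics/{name}.npz"))
def down(yaw):  # tool z down, tool y at yaw
    y=np.array([np.cos(yaw),np.sin(yaw),0]);z=np.array([0,0,-1.]);return R.from_matrix(np.c_[np.cross(y,z),y,z]).as_quat()
E
python3 - <<'E'
from h import *
s=load("scene0");d=load("side0")
print("disc",onplane(s,(207,258),.01),onplane(d,(243,176),.01))
print("rot head",tri([ray(s,(328,212)),ray(d,(195,250))]), "base mid", onplane(s,(327,235),.056),onplane(d,(195,268),.056))
w=load("wrist0");V=w["view"];o=get_obs();T=R.from_quat(o["orientation"]).as_matrix()
print("cam in tool",T.T@(-V[:3,:3].T@V[:3,3]-o["position"]),"axes",(T.T@V[:3,:3].T).round(3))
E
```

```text
disc [ 0.62654942 -0.22395994  0.01      ] [ 0.61990307 -0.21373269  0.01      ]
rot head [0.65617457 0.23434046 0.12060674] base mid [0.71074709 0.21475307 0.056     ] [0.65373813 0.25223887 0.056     ]
cam in tool [ 0.07102608 -0.00022839 -0.12512092] axes [[ 0.001 -0.961 -0.276]
 [ 1.     0.001  0.001]
 [-0.001 -0.276  0.961]]
```

```bash
python3 - <<'E'
from h import *
bot.reach([.622,-.165,.25],get_obs()["orientation"]); snap("wrist","wd1"); 
bot.reach([.622,-.20,.20],get_obs()["orientation"]); snap("wrist","wd2")
a=.46;s=np.array([-np.sin(a),0,np.cos(a)])
z=-s
for sg,n in((1,"wr1"),(-1,"wr2")):
    y=np.array([0,sg,0.]);q=R.from_matrix(np.c_[np.cross(y,z),y,z]).as_quat()
    x=np.cross(y,z)
    p=np.array([.64,.235,.17])+.2*s-.06*x*0
    print(sg,kinematics.solve_ik(p,q))
    if n=="wr1" or 1:
        try: bot.reach(p,q); snap("wrist",n)
        except bot.IKError as e: print(e)
print(get_obs()["time_s"])
a=[cv2.imread(f"pics/{n}.png") for n in("wd1","wd2","wr1","wr2") if __import__("os").path.exists(f"pics/{n}.png")]
while len(a)<4:a.append(a[0])
cv2.imwrite("pics/m.png",cv2.resize(np.vstack([np.hstack(a[:2]),np.hstack(a[2:])]),(800,600)))
E
```

```text
1 [ 0.52084715  0.04124328  1.87082621 -0.29947266  0.84628569 -0.89412004]
-1 [ 0.52084715  0.04124328  1.87082621 -0.29947266  0.84628569  2.24747261]
5.75
```

View pics/m.png

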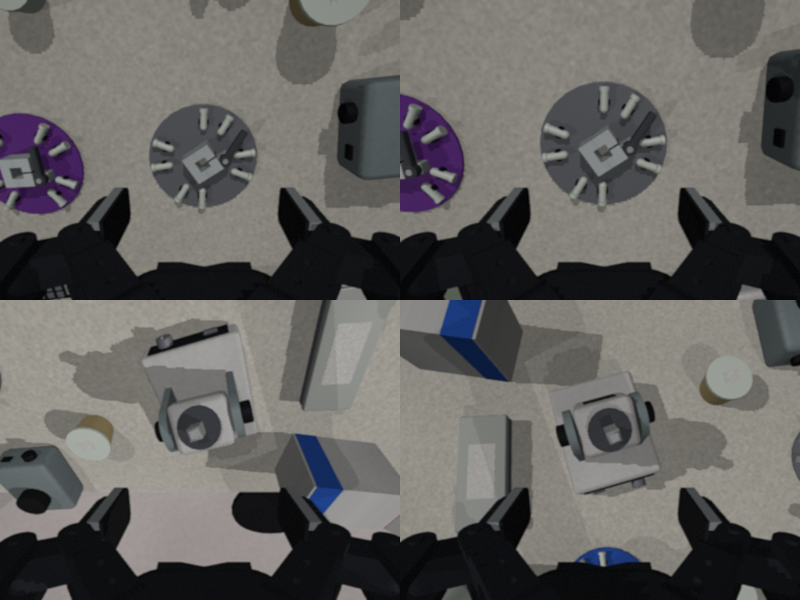

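The mosaic shows the disc (wd1, wd2) with its lever half open and the flange with shaft (wr1, wr2; mosaic (197,430) and (613,430)). Zoom in.

```bash
python3 - <<'E'
from h import *
def crop(n,cx,cy,h,S):
    i=cv2.imread(f"pics/{n}.png")[cy-h:cy+h,cx-h:cx+h]; i=cv2.resize(i,(S,S),interpolation=cv2.INTER_CUBIC); 
    return cv2.convertScaleAbs(i,alpha=1.25)
t=np.hstack([crop("wd1",262,205,50,300),crop("wd2",260,190,50,300)])
b=np.hstack([crop("wr1",252,163,50,300),crop("wr2",273,166,50,300)])
cv2.imwrite("pics/z.png",np.vstack([t,b]))
E
```

```text
(no output)
```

View pics/z.png

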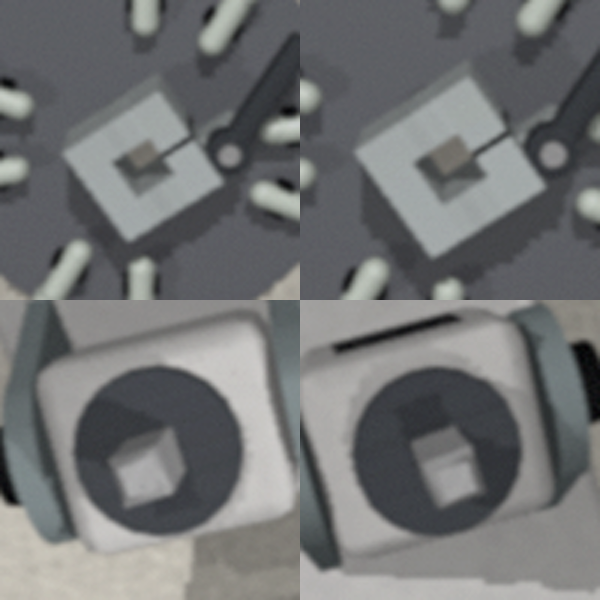

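```bash
cat >> h.py <<'E'
def flange(name,c,th=78):
    im=cv2.imread(f"pics/{name}.png");g=im.max(2)
    n,l,st,ce=cv2.connectedComponentsWithStats((g<th).astype(np.uint8))
    k=[i for i in range(1,n) if st[i,4]>300 and st[i,0]<c[0]<st[i,0]+st[i,2] and st[i,1]<c[1]<st[i,1]+st[i,3]]
    k=min(k,key=lambda i:np.hypot(*(ce[i]-c)))
    cs,_=cv2.findContours((l==k).astype(np.uint8),0,cv2.CHAIN_APPROX_NONE)
    return cv2.fitEllipse(cv2.convexHull(max(cs,key=len)))
def campose(campos,fwd,right):
    f=fwd/np.linalg.norm(fwd);r=right-f*(right@f);r/=np.linalg.norm(r);C=np.c_[r,np.cross(f,r),f]
    A=np.array([[0,-.961,-.276],[1,0,0],[0,-.276,.961]])
    T=C@A.T;u,_,v=np.linalg.svd(T);T=u@v
    return campos-T@np.array([.071,0,-.125]),R.from_matrix(T).as_quat()
E
python3 - <<'E'
from h import *
m=lambda o,z:((np.array(z)+.5)/3-.5+np.array(o))
E1=flange("wr1",(252,163));E2=flange("wr2",(273,166));print(E1,E2)
a,b=load("wr1"),load("wr2")
seat=tri([ray(a,E1[0]),ray(b,E2[0])]);print("seat",seat)
t1=m((202,113),(146,470));t2=m((223,116),(152,482))
tip=tri([ray(a,t1),ray(b,t2)]);print("tip",tip,np.linalg.norm(tip-seat),(tip-seat)/np.linalg.norm(tip-seat))
# disc
for n,o,q,pin in(("wd1",(212,155),[(63,155),(158,92),(222,185),(129,242)],(230,155)),("wd2",(210,140),[(55,154),(167,76),(246,187),(133,258)],(252,155))):
    r=load(n);P=np.array([onplane(r,m(o,x),.032) for x in q]);c=P.mean(0)
    print(n,"c",c,"sides",[np.linalg.norm(P[i]-P[i-1]).round(4) for i in range(4)])
    X=(P[1]-P[0]+P[2]-P[3]);Y=(P[0]-P[3]+P[1]-P[2])
    print("yawx from each",np.arctan2(X[1],X[0]),np.arctan2(-Y[0],Y[1]),[np.arctan2(*(P[i]-P[j])[1::-1]) for i,j in((1,0),(2,3),(0,3),(1,2))],"pin",onplane(r,m(o,pin),.031)-c)
E
```

```text
((254.31939697265625, 162.66830444335938), (54.809200286865234, 55.84206008911133), 136.18397521972656) ((268.35845947265625, 165.9828643798828), (55.602272033691406, 56.2091178894043), 33.3514289855957)
seat [0.64143915 0.228242   0.16299462]
tip [0.54590458 0.23072714 0.35580228] 0.21519252102438108 [-0.44394931  0.01154844  0.89597748]
wd1 c [ 0.61982294 -0.22069279  0.032     ] sides [np.float64(0.0435), np.float64(0.0436), np.float64(0.0443), np.float64(0.0428)]
yawx from each 0.5948100247673378 0.596076673668429 [np.float64(0.60366738030711), np.float64(0.5857856110673408), np.float64(2.176154602779733), np.float64(2.1577529859968223)] pin [ 0.03298853  0.00542497 -0.001     ]
wd2 c [ 0.61973132 -0.22036795  0.032     ] sides [np.float64(0.0432), np.float64(0.0435), np.float64(0.0443), np.float64(0.0439)]
yawx from each 0.60741932221653 0.6095798533433229 [np.float64(0.6201562994236688), np.float64(0.5947755721504588), np.float64(2.176685893313384), np.float64(2.183973984880618)] pin [ 0.03239588  0.00476587 -0.001     ]
```

```bash
python3 - <<'E'
from h import *
m=lambda o,z:((np.array(z)+.5)/3-.5+np.array(o))
a,b=load("wr1"),load("wr2")
tip=tri([ray(a,m((202,113),(146,170))),ray(b,m((223,116),(152,182)))]);seat=np.array([.6414,.2282,.163])
s=tip-seat;print("tip",tip,np.linalg.norm(s));s/=np.linalg.norm(s);print(s,"lean",np.arccos(s[2]),"az",np.arctan2(s[1],s[0]))
mid=seat+.02*s
h=np.cross([0,0,1],s);h/=np.linalg.norm(h);u=np.cross(s,h)
Q=[]
for i,(ax,an) in enumerate(((u,.45),(u,-.45),(h,-.5),(h,.15))):
    d=R.from_rotvec(ax*an).apply(s)
    for rt in(h,-h):
        p,q=campose(mid+.25*d,-d,rt);j=kinematics.solve_ik(p,q)
        print(i,rt is h,p.round(3),None if j is None else j.round(2))
        if j is not None:
            bot.reach(p,q);snap("wrist",f"s{i}");r=load(f"s{i}")
            c=proj(r,mid).round().astype(int);print(c);I=cv2.imread(f"pics/s{i}.png")[c[1]-45:c[1]+45,c[0]-45:c[0]+45]
            Q.append(cv2.convertScaleAbs(cv2.resize(I,(300,300),interpolation=cv2.INTER_CUBIC),alpha=1.2));break
while len(Q)<4:Q.append(Q[0])
cv2.imwrite("pics/zz.png",np.vstack([np.hstack(Q[:2]),np.hstack(Q[2:])]))
print(get_obs()["time_s"])
E
```

```text
tip [0.62283722 0.22479803 0.19688778] 0.03878829388465669
[-0.47856663 -0.08770611  0.8736599 ] lean 0.5081217250471317 az -2.9603357562235924
0 True [0.564 0.165 0.251] [-0.02  0.15  2.25  1.55  0.58 -0.02]
[262 186]
1 True [0.547 0.26  0.251] None
1 False [0.605 0.27  0.284] [ 0.64  0.4   1.57 -0.5   1.25 -0.75]
[260 187]
2 True [0.598 0.22  0.29 ] [ 0.38  0.2   1.77 -0.07  0.89  1.81]
[262 186]
3 True [0.539 0.209 0.247] [ 0.52  0.1   2.36  4.04  0.35 -2.23]
[262 186]
15.2833
```

View pics/zz.png

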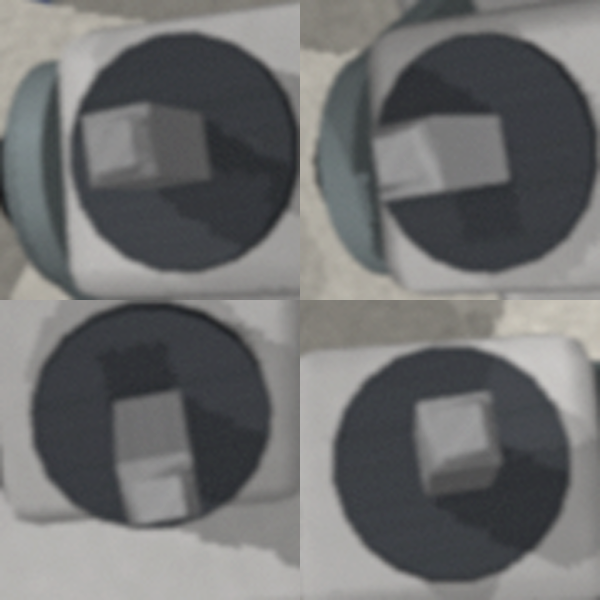

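```bash
python3 - <<'E'
from h import *
from scipy.optimize import least_squares
seat0=np.array([.6414,.2282,.163]);mid=seat0+.02*np.array([-.4786,-.0877,.8737])
D=[]
for n in("wr1","wr2","s0","s1","s2","s3"):
    r=load(n);c=proj(r,seat0)
    im=r["frame"].max(2);k=(im<82).astype(np.uint8);k=cv2.morphologyEx(k,cv2.MORPH_OPEN,np.ones((3,3)))
    nn,l,st,ce=cv2.connectedComponentsWithStats(k);i=min([i for i in range(1,nn) if st[i,4]>800],key=lambda i:np.hypot(*(ce[i]-c)))
    cs,_=cv2.findContours((l==i).astype(np.uint8),0,cv2.CHAIN_APPROX_NONE);cc=max(cs,key=len)
    h=cv2.convexHull(cc)[:,0].astype(float)
    print(n,c.round(1),st[i],len(h)); D.append([ray(r,p) for p in h])
def f(x,per=False):
    s=np.array([np.sin(x[3])*np.cos(x[4]),np.sin(x[3])*np.sin(x[4]),np.cos(x[3])])
    out=[]
    for d in D:
        o=[]
        for c,v in d:
            p=c+v*((x[:3]-c)@s)/(v@s);o.append(np.linalg.norm(p-x[:3])-.0298)
        out.append(np.array(o))
    return out if per else np.concatenate(out)
S=least_squares(f,[*seat0,.5,-2.96],loss="soft_l1",f_scale=.0005,x_scale=[.01,.01,.01,.1,.1])
print(S.x, [ (np.mean(o).round(5),np.std(o).round(5)) for o in f(S.x,1)])
J=S.jac;print("sd",np.sqrt(np.diag(np.linalg.inv(J.T@J)))*.0004)
x=S.x;s=np.array([np.sin(x[3])*np.cos(x[4]),np.sin(x[3])*np.sin(x[4]),np.cos(x[3])])
Y=np.cross([0,0,1],s);Y/=np.linalg.norm(Y);X=np.cross(Y,s)
np.savez("shaft.npz",seat=x[:3],s=s,X=X,Y=Y)
for n,h,pts in(("s0",0,[(205,113),(210,180)]),("s1",0,[(200,115),(210,181)]),("s2",0,[(112,102),(182,90)]),("s3",0,[(128,195),(197,187)]),("s3",.033,[(114,105),(192,91),(200,155),(124,172)]),("s2",.033,[(117,161),(192,153)]),("s0",.033,[(150,103),(156,187)]),("s1",.033,[(117,116),(143,190)])):
    r=load(n);c=proj(r,mid).round().astype(int)-45
    P=[]
    for z in pts:
        o,v=ray(r,(np.array(z)+.5)/3.3333-.5+c);p0=x[:3]+h*s;p=o+v*((p0-o)@s)/(v@s)-p0;P.append([p@X*1e3,p@Y*1e3])
    P=np.array(P);d=np.diff(P,axis=0);print(n,h,P.round(1).tolist(),"ang",(np.arctan2(d[:,1],d[:,0])%(np.pi/2)).round(3))
E
```

```text
wr1 [254.2 162.6] [ 227  135   56   56 2042] 29
wr2 [268.3 166. ] [ 241  138   56   57 2129] 30
s0 [272.7 186.4] [ 239  151   68   72 3427] 31
s1 [270.3 187.2] [ 223  152   82   72 3407] 26
s2 [262.1 174.9] [ 227  141   71   67 3108] 32
s3 [262.2 190.1] [ 227  155   71   71 3423] 32
[ 0.63979997  0.22810013  0.16659629  0.41241007 -2.94992945] [(np.float64(-0.0003), np.float64(0.00033)), (np.float64(-0.00014), np.float64(0.00022)), (np.float64(0.00046), np.float64(0.00067)), (np.float64(0.00404), np.float64(0.00617)), (np.float64(0.00019), np.float64(0.00045)), (np.float64(-0.00011), np.float64(0.00036))]
sd [8.98724912e-05 6.77004760e-05 1.62810984e-04 8.03254926e-03
 2.61621640e-02]
s0 0 [[-9.3, 6.5], [7.2, 8.4]] ang [0.111]
s1 0 [[9.4, -5.9], [-6.9, -7.8]] ang [0.112]
s2 0 [[-4.8, -9.4], [-7.8, 7.7]] ang [0.171]
s3 0 [[8.6, -5.8], [6.7, 11.3]] ang [0.109]
s3 0.033 [[-4.7, -8.3], [-7.8, 8.9], [6.8, 10.4], [10.5, -6.2]] ang [0.177 0.1   0.218]
s2 0.033 [[-3.3, -7.5], [-5.1, 8.8]] ang [0.106]
s0 0.033 [[-7.1, 7.3], [11.2, 9.4]] ang [0.115]
s1 0.033 [[11.4, -0.5], [-4.9, -5.9]] ang [0.321]
```

```bash
python3 - <<'E'
from h import *
from scipy.optimize import least_squares
seat0=np.array([.6405,.2282,.166]);mid=np.array([.6414,.2282,.163])+.02*np.array([-.4786,-.0877,.8737])
D=[];names=("wr1","wr2","s0","s2","s3","s1")
for n in names:
    r=load(n);c=proj(r,seat0);im=cv2.GaussianBlur(r["frame"].max(2).astype(np.float32),(3,3),0)
    # radial subpixel edge search
    pts=[]
    rad=320*.03/np.linalg.norm(ray(r,c)[0]-seat0)
    for t in np.arange(0,2*np.pi,.1):
        rr=np.arange(rad*.72,rad*1.25,.25);uv=c+np.outer(rr,[np.cos(t),np.sin(t)])
        g=cv2.remap(im,uv[:,0].astype(np.float32)[None],uv[:,1].astype(np.float32)[None],1)[0]
        if g[:4].max()>85: continue
        k=np.argmax(g>90)
        dg=np.gradient(g)
        if k>0:
            j=max(0,k-5)+np.argmax(dg[max(0,k-5):k+8]);
            if dg[j]>5: pts.append(uv[j])
    D.append([ray(r,p) for p in pts])
nrm=lambda x:np.array([np.sin(x[3])*np.cos(x[4]),np.sin(x[3])*np.sin(x[4]),np.cos(x[3])])
def f(x,per=False):
    s=nrm(x);out=[]
    for d in D:
        out.append(np.array([np.linalg.norm(c+v*((x[:3]-c)@s)/(v@s)-x[:3])-.03 for c,v in d]))
    return out if per else np.concatenate(out)
x0=[*seat0,.47,-2.96]
def fit(): return least_squares(f,x0,loss="cauchy",f_scale=.0003,x_scale=[.01,.01,.01,.1,.1]).x
x=fit();print(x,[(len(o),np.median(o).round(5),np.median(abs(o)).round(5)) for o in f(x,1)])
A=D
for k in range(6):
    D=A[:k]+A[k+1:];print("without",names[k],fit().round(4))
D=A
for lean,az in((x[3],x[4]),(.47,x[4]),(.5,x[4])):
    s=nrm([0,0,0,lean,az]);Y=np.cross([0,0,1],s);Y/=np.linalg.norm(Y);X=np.cross(Y,s)
    print(lean)
    for n,h,pts in(("s0",0,[(205,113),(210,180)]),("s1",0,[(200,115),(210,181)]),("s2",0,[(112,102),(182,90)]),("s3",0,[(128,195),(197,187)]),("s0",.033,[(150,103),(156,187)]),("s2",.033,[(117,161),(192,153)]),("s3",.033,[(114,105),(192,91),(200,155),(124,172)])):
        r=load(n);c=proj(r,mid).round().astype(int)-45;P=[]
        for z in pts:
            o,v=ray(r,(np.array(z)+.5)/3.3333-.5+c);p0=x[:3]+h*s;p=o+v*((p0-o)@s)/(v@s)-p0;P.append([p@X*1e3,p@Y*1e3])
        P=np.array(P);d=np.diff(P,axis=0);print(n,h,P.mean(0).round(1),"ang",(np.arctan2(d[:,1],d[:,0])%(np.pi/2)).round(3))
E
```

```text
[ 0.64003092  0.22818886  0.16622555  0.46248595 -2.92745789] [(62, np.float64(2e-05), np.float64(0.00032)), (50, np.float64(2e-05), np.float64(0.00025)), (54, np.float64(0.00047), np.float64(0.00054)), (48, np.float64(0.00024), np.float64(0.00037)), (62, np.float64(-3e-05), np.float64(0.00022)), (47, np.float64(0.00035), np.float64(0.00037))]
without wr1 [ 0.64    0.2282  0.1663  0.4448 -2.8898]
without wr2 [ 0.6399  0.2281  0.1663  0.4682 -2.9308]
without s0 [ 0.6401  0.2283  0.1662  0.4613 -2.9961]
without s2 [ 0.64    0.2282  0.166   0.4924 -2.9322]
without s3 [ 0.64    0.2282  0.1661  0.4516 -2.901 ]
without s1 [ 0.64    0.228   0.1664  0.4611 -2.7953]
0.462485953629144
s0 0 [-0.9  7.3] ang [0.071]
s1 0 [ 1.1 -6.6] ang [0.114]
s2 0 [-6.2 -0.7] ang [0.15]
s3 0 [7.6 2.6] ang [0.09]
s0 0.033 [0.6 7.8] ang [0.072]
s2 0.033 [-5.7  0.5] ang [0.083]
s3 0.033 [-0.5  0.9] ang [0.157 0.084 0.197]
0.47
s0 0 [-0.9  7.3] ang [0.068]
s1 0 [ 1.1 -6.6] ang [0.118]
s2 0 [-6.2 -0.7] ang [0.15]
s3 0 [7.6 2.7] ang [0.09]
s0 0.033 [0.4 7.8] ang [0.068]
s2 0.033 [-5.9  0.5] ang [0.084]
s3 0.033 [-0.7  0.9] ang [0.157 0.084 0.197]
0.5
s0 0 [-0.9  7.3] ang [0.056]
s1 0 [ 1.1 -6.6] ang [0.131]
s2 0 [-6.3 -0.7] ang [0.152]
s3 0 [7.5 2.7] ang [0.089]
s0 0.033 [-0.6  7.8] ang [0.055]
s2 0.033 [-7.   0.5] ang [0.085]
s3 0.033 [-1.7  0.9] ang [0.156 0.087 0.196]
```

```bash
python3 - <<'E'
from h import *
for n in("wr1","wr2","s3","scene0","side0"):
    r=load(n);g=cv2.cvtColor(r["frame"],cv2.COLOR_RGB2GRAY)
    L=cv2.createLineSegmentDetector().detect(g)[0]
    for z in(.056,.0):
      for a in L[:,0]:
        p=onplane(r,a[:2],z);q=onplane(r,a[2:],z);l=np.linalg.norm(p-q);m=(p+q)/2
        if l>.06 and abs(m[0]-.66)<.13 and abs(m[1]-.23)<.13: 
            t=np.arctan2(*(q-p)[1::-1])%(np.pi/2); t=t-np.pi/2 if t>np.pi/4 else t
            if abs(t)<.35: print(n,z,l.round(3),m[:2].round(3),t.round(3))
E
```

```text
wr1 0.056 0.146 [0.57  0.213] 0.276
wr1 0.056 0.079 [0.553 0.228] 0.287
wr1 0.056 0.098 [0.703 0.281] 0.236
wr1 0.056 0.098 [0.736 0.177] 0.148
wr1 0.056 0.062 [0.608 0.237] -0.03
wr1 0.056 0.065 [0.674 0.159] -0.31
wr1 0.056 0.06 [0.702 0.287] 0.245
wr1 0.056 0.093 [0.616 0.303] 0.278
wr1 0.0 0.168 [0.591 0.209] 0.276
wr1 0.0 0.091 [0.571 0.227] 0.287
wr1 0.0 0.113 [0.743 0.288] 0.236
wr1 0.0 0.064 [0.67  0.296] 0.293
wr1 0.0 0.113 [0.782 0.168] 0.148
wr1 0.0 0.067 [0.705 0.193] 0.251
wr1 0.0 0.061 [0.559 0.188] 0.291
wr1 0.0 0.071 [0.635 0.237] -0.03
wr1 0.0 0.074 [0.711 0.148] -0.31
wr1 0.0 0.069 [0.742 0.295] 0.245
wr1 0.0 0.107 [0.643 0.313] 0.278
wr2 0.056 0.086 [0.73  0.246] 0.269
wr2 0.056 0.071 [0.61  0.243] -0.07
wr2 0.056 0.145 [0.576 0.211] 0.276
wr2 0.056 0.092 [0.662 0.282] 0.301
wr2 0.056 0.096 [0.722 0.245] 0.276
wr2 0.056 0.088 [0.692 0.181] 0.211
wr2 0.056 0.071 [0.662 0.288] 0.302
wr2 0.056 0.067 [0.755 0.332] -0.071
wr2 0.0 0.097 [0.752 0.247] 0.269
wr2 0.0 0.08 [0.617 0.244] -0.07
wr2 0.0 0.164 [0.578 0.208] 0.276
wr2 0.0 0.104 [0.675 0.288] 0.301
wr2 0.0 0.108 [
[... 1046 characters left out ...]
ide0 0.056 0.169 [0.575 0.221] 0.274
side0 0.056 0.062 [0.731 0.203] 0.215
side0 0.056 0.093 [0.72 0.18] 0.247
side0 0.056 0.061 [0.557 0.194] 0.122
side0 0.056 0.1 [0.608 0.19 ] -0.058
side0 0.056 0.092 [0.758 0.341] -0.048
side0 0.056 0.065 [0.705 0.321] 0.293
side0 0.056 0.087 [0.611 0.294] 0.272
side0 0.056 0.176 [0.65  0.318] 0.276
side0 0.0 0.178 [0.587 0.187] 0.274
side0 0.0 0.065 [0.752 0.167] 0.215
side0 0.0 0.098 [0.741 0.143] 0.247
side0 0.0 0.062 [0.557 0.235] 0.022
side0 0.0 0.064 [0.568 0.158] 0.122
side0 0.0 0.106 [0.622 0.154] -0.058
side0 0.0 0.097 [0.78  0.313] -0.048
side0 0.0 0.068 [0.724 0.292] 0.293
side0 0.0 0.092 [0.625 0.264] 0.272
side0 0.0 0.186 [0.667 0.289] 0.276
```

```bash
cat >> h.py <<'E'
def frame(lean,az,drive):
    s=np.array([np.sin(lean)*np.cos(az),np.sin(lean)*np.sin(az),np.cos(lean)]);Y=np.cross([0,0,1],s);Y/=np.linalg.norm(Y)
    return np.c_[np.cross(Y,s),Y,s]@R.from_euler("z",drive).as_matrix()
E
python3 - <<'E'
from h import *
from scipy.optimize import least_squares
C=np.array([.6400,.2282,.1663]);mid=np.array([.6414,.2282,.163])+.02*np.array([-.4786,-.0877,.8737]);az=np.pi+.276
O=[]
for n,h,e,pts in(("s0",0,(0,1),[(205,113),(210,180)]),("s1",0,(0,-1),[(200,115),(210,181)]),("s2",0,(-1,0),[(112,102),(182,90)]),("s3",0,(1,0),[(128,195),(197,187)]),("s0",.033,(0,1),[(150,103),(156,187)]),("s2",.033,(-1,0),[(117,161),(192,153)]),
  ("s3",.033,(-1,0),[(114,105),(192,91)]),("s3",.033,(0,1),[(192,91),(200,155)]),("s3",.033,(1,0),[(200,155),(124,172)]),("s3",.033,(0,-1),[(124,172),(114,105)])):
    r=load(n);c=proj(r,mid).round().astype(int)-45
    for z in pts: O.append((*ray(r,(np.array(z)+.5)/3.3333-.5+c),h,np.array(e)))
def f(x):
    F=frame(x[0],az,x[1]);out=[]
    for o,v,h,e in O:
        p0=C+F[:,2]*h;p=F.T@(o+v*((p0-o)@F[:,2])/(v@F[:,2])-p0);out.append((p[:2]*1e3-x[2:4])@e-8)
    return np.array(out)
S=least_squares(f,[.48,.05,0,0],loss="soft_l1");print(S.x,f(S.x).round(1))
lean,dr=S.x[:2]
Td=lambda F,k,sg:None
pick=np.array([.6198,-.2205,.028]);yaw=.603
for k in range(4):
  F=frame(lean,az,dr+k*np.pi/2)
  for sg in(1,-1):
    yd=sg*np.array([-np.sin(yaw),np.cos(yaw),0]);q=R.from_matrix(np.c_[np.cross(yd,[0,0,-1.]),yd,[0,0,-1.]]).as_quat()
    y=sg*F[:,1];z=-F[:,2];qp=R.from_matrix(np.c_[np.cross(y,z),y,z]).as_quat()
    a=kinematics.solve_ik(pick,q)
    b=[kinematics.solve_ik(C+F@[0,0,h],qp) for h in(.028,.08)]
    c=[kinematics.solve_ik(C+F@p,qp) for p in([.068,-.03,.04],[.046,.028,.04],[.08,-.03,.08])]
    print(k,sg,None if a is None else a.round(2),"place",*[None if t is None else t.round(2) for t in b],"push",[t is not None and t[5].round(2) for t in c],"discx",F[:,0].round(2))
E
```

```text
[ 0.45235085  0.05986561  0.72923179 -0.19593446] [-0.1 -0.8 -1.3 -1.4 -1.2 -0.8 -1.1 -0.7 -0.8 -1.5 -1.6 -2.3 -0.2  0.7
  1.1  0.7 -2.1 -0.7  0.3  0.4]
0 1 [-0.34  0.66  1.69 -0.    0.79 -2.52] place [ 0.36  0.31  1.93 -0.08  0.46  1.66] [ 0.36  0.21  1.93 -0.07  0.55  1.65] push [np.float64(1.81), np.float64(1.56), np.float64(1.8)] discx [-0.85 -0.3  -0.44]
0 -1 [-0.34  0.66  1.69 -0.    0.79  0.62] place [ 0.36  0.31  1.93 -0.08  0.46 -1.48] [ 0.36  0.21  1.93 -0.07  0.55 -1.49] push [np.float64(-1.33), np.float64(-1.58), np.float64(-1.34)] discx [-0.85 -0.3  -0.44]
1 1 [-0.34  0.66  1.69 -0.    0.79 -2.52] place [ 0.36  0.31  1.93 -0.08  0.46  0.09] [ 0.36  0.21  1.93 -0.07  0.55  0.08] push [np.float64(-0.16), np.float64(-0.06), np.float64(-0.19)] discx [ 0.32 -0.95  0.03]
1 -1 [-0.34  0.66  1.69 -0.    0.79  0.62] place None None push [np.float64(2.98), False, np.float64(2.95)] discx [ 0.32 -0.95  0.03]
2 1 [-0.34  0.66  1.69 -0.    0.79 -2.52] place [ 0.36  0.31  1.93 -0.08  0.46 -1.48] [ 0.36  0.21  1.93 -0.07  0.55 -1.49] push [np.float64(-1.58), np.float64(-1.42), np.float64(-1.58)] discx [0.85 0.3  0.44]
2 -1 [-0.34  0.66  1.69 -0.    0.79  0.62] place [ 0.36  0.31  1.93 -0.08  0.46  1.66] [ 0.36  0.21  1.93 -0.07  0.55  1.65] push [np.float64(1.56), np.float64(1.72), np.float64(1.56)] discx [0.85 0.3  0.44]
3 1 [-0.34  0.66  1.69 -0.    0.79 -2.52] place None None push [np.float64(-2.86), np.float64(-2.88), np.float64(-2.84)] discx [-0.32  0.95 -0.03]
3 -1 [-0.34  0.66  1.69 -0.    0.79  0.62] place [ 0.36  0.31  1.93 -0.08  0.46  0.09] [ 0.36  0.21  1.93 -0.07  0.55  0.08] push [np.float64(0.28), np.float64(0.26), np.float64(0.3)] discx [-0.32  0.95 -0.03]
```

```bash
python3 - <<'E'
from h import *
o=get_obs();zt=R.from_quat(o["orientation"]).as_matrix()[:,2]
bot.servo_line(o["position"]-.07*zt+np.array([0,-.03,0.03]),velocity=.3)
yaw=.603;yd=-np.array([-np.sin(yaw),np.cos(yaw),0]);q=R.from_matrix(np.c_[np.cross(yd,[0,0,-1.]),yd,[0,0,-1.]]).as_quat()
p=np.array([.6198,-.2205,.0])
bot.goto_joints([-.34,.45,1.6,0,1.05,.62])
bot.reach(p+[0,0,.12],q)
bot.servo_line(p+[0,0,.026],velocity=.12);print(get_obs()["wrist_force"].round(1))
hand.move_gripper(.03,strength=90);o=get_obs();print(o["gripper_width"],o["grip_force"],o["wrist_force"].round(1),o["time_s"],bot.tcp_to_tips)
bot.servo_line(p+[0,0,.15],velocity=.2);o=get_obs();print(o["gripper_width"],o["wrist_force"].round(2),o["ft_torque"].round(2),o["joint_pos"].round(2),o["time_s"])
r=snap("wrist","g");snap("scene","g2")
E
```

```text
Traceback (most recent call last):
workcell.IKError: the arm cannot follow that straight line within its joint ranges
```

```bash
python3 - <<'E'
from h import *
j=get_obs()["joint_pos"].copy();j[1]-=.25;bot.goto_joints(j)
yaw=.603;yd=-np.array([-np.sin(yaw),np.cos(yaw),0]);q=R.from_matrix(np.c_[np.cross(yd,[0,0,-1.]),yd,[0,0,-1.]]).as_quat()
p=np.array([.6198,-.2205,.0])
bot.goto_joints([-.34,.48,1.62,0,1.05,.62]);print(get_obs()["position"])
bot.servo_line(p+[0,0,.12],q,velocity=.2)
bot.servo_line(p+[0,0,.026],velocity=.12);print(get_obs()["wrist_force"].round(1))
hand.move_gripper(.03,strength=90);o=get_obs();print(o["gripper_width"],o["grip_force"],o["wrist_force"].round(1),o["time_s"],bot.tcp_to_tips)
bot.servo_line(p+[0,0,.15],velocity=.2);o=get_obs();print(o["gripper_width"],o["wrist_force"].round(2),o["ft_torque"].round(2),o["joint_pos"].round(2),o["time_s"])
r=snap("wrist","g");snap("scene","g2")
E
```

```text
[ 0.61973529 -0.21715543  0.17220762]
[ 0.8 -0.2 -0.4]
0.04217879319968773 93.33791725337505 [-0.8 -0.1  5.7] 21.075 0.017
0.042305433497580175 [-0.13 -0.74 -3.92] [0.   0.02 0.03] [-0.34  0.5   1.64  0.    1.    0.62] 21.8417
```

View pics/g.png

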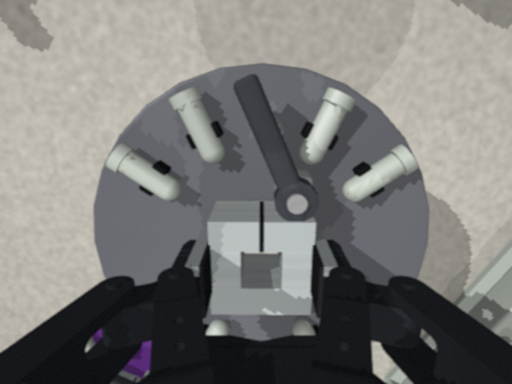

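Disc held firmly, lever at about 1.19 rad, pin at (297,204). Compute the in-hand offset and go to the approach pose.

```bash
cat >> h.py <<'E'
C=np.array([.6400,.2282,.1663]);LEAN=.465;AZ=np.pi+.276;DR=.058+1.5*np.pi
F=frame(LEAN,AZ,DR);QP=R.from_matrix(np.c_[F[:,0],-F[:,1],-F[:,2]]).as_quat()
GZ=.026
E
python3 - <<'E'
from h import *
r=load("g");o=get_obs();T=R.from_quat(o["orientation"]).as_matrix()
c,d=ray(r,(297,204));c=T.T@(c-o["position"]);d=T.T@d;p=c+d*((GZ-.031)-c[2])/d[2];print("pin in tool mm",p*1e3,"expect 30,14")
for h in(.085,):
    bot.reach(C+F@[0,0,h+GZ],QP)
o=get_obs();print(o["position"],C+F@[0,0,.085+GZ],o["joint_pos"].round(2),"f",(F.T@o["wrist_force"]).round(2),o["time_s"])
bot.servo_line(C+F@[0,0,.05+GZ],velocity=.12)
a=snap("scene","i1");b=snap("side","i2");w=snap("wrist","i3")
I=[]
for r in(a,b):
    c=proj(r,C+F@[0,0,.05]).astype(int);I.append(cv2.resize(r["frame"][c[1]-40:c[1]+40,c[0]-50:c[0]+50,::-1],(400,320),interpolation=cv2.INTER_CUBIC))
cv2.imwrite("pics/i.png",np.hstack(I));print(get_obs()["time_s"],(F.T@get_obs()["wrist_force"]).round(2))
E
```

```text
pin in tool mm [29.18150087 13.9576669  -5.        ] expect 30,14
[0.59244522 0.21385756 0.26519502] [0.59210889 0.21463587 0.26551419] [ 0.37  0.15  1.94 -0.07  0.58  0.08] f [-0.28  2.06 -2.94] 23.5917
24.1833 [-0.06  1.9  -3.28]
```

View pics/i.png

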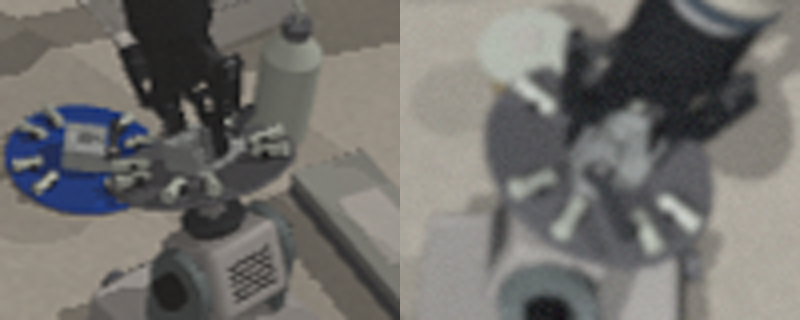

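The disc sits over the flange with the shaft below it, in both views. Insert under force watch.

```bash
cat > ins.py <<'E'
from h import *
import sys
def run(h0,h1,off,base,step=.003,fmax=25,v=.05):
    h=h0
    while h>h1+1e-5:
        h=max(h1,h-step);bot.servo_line(C+F@[off[0],off[1],h+GZ],QP,velocity=v)
        o=get_obs();f=F.T@o["wrist_force"]-base
        hh=(F.T@(o["position"]-C));print(round(h*1e3,1),"f",f.round(1),"act",(hh*1e3-[0,0,GZ*1e3]).round(1),"tq",(F.T@o["ft_torque"]).round(2))
        off=off+np.clip(f[:2]*6e-5,-.0008,.0008)
        if f[2]>fmax: print("stop");break
    return h,off
if __name__=="__main__":
    o=get_obs();base=F.T@o["wrist_force"]
    h,off=run(.050,.020,np.array([.0008,0]),base)
    np.savez("st.npz",h=h,off=off,base=base);print(off,get_obs()["time_s"],get_obs()["gripper_width"])
E
python3 ins.py
```

```text
47.0 f [0.3 1.1 0.6] act [ 0.9 -0.1 47.2] tq [ 0.48 -0.03 -0.01]
44.0 f [0.6 1.1 0.1] act [ 0.8  0.2 43.9] tq [ 0.5  -0.02  0.01]
41.0 f [-1.   0.4 -0.4] act [ 0.9  0.3 40.8] tq [ 0.48  0.02 -0.01]
38.0 f [ 0.2 -0.4 -0.4] act [ 0.8  0.3 37.8] tq [ 0.54 -0.02  0.01]
35.0 f [-1.8 -0.1 -1.2] act [ 0.6  0.2 34.8] tq [0.48 0.27 0.06]
32.0 f [-1.7 -0.6 -0.7] act [ 0.6  0.3 31.7] tq [0.49 0.46 0.06]
29.0 f [-2.2  0.4 -0.3] act [ 0.6  0.2 28.8] tq [0.55 0.45 0.  ]
26.0 f [-1.2  0.3 -1. ] act [ 0.5  0.2 25.8] tq [0.56 0.34 0.05]
23.0 f [-1.1  1.1 -0.5] act [ 0.5  0.1 22.8] tq [0.53 0.19 0.05]
20.0 f [-0.7 -1.2 -0.2] act [ 0.4  0.1 19.8] tq [0.62 0.08 0.04]
[0.00028414 0.00012144] 26.6833 0.04230642283237099
```

Superb: the shaft is in the bore at almost no force. Continue home.

```bash
python3 - <<'E'
from ins import *
d=np.load("st.npz");h,off=run(float(d["h"]),.003,d["off"],d["base"])
h,off=run(h,-.006,off,d["base"],step=.001,fmax=20,v=.03)
np.savez("st.npz",h=h,off=off,base=d["base"]);o=get_obs();print(off,o["time_s"],o["gripper_width"])
E
```

```text
17.0 f [ 0.7  0.3 -0.2] act [ 0.4  0.1 16.8] tq [0.63 0.   0.  ]
14.0 f [0.4 0.8 0.5] act [ 0.4  0.1 13.8] tq [ 0.61  0.01 -0.07]
11.0 f [-0.1 -0.6 -0. ] act [ 0.4  0.1 10.8] tq [ 0.61 -0.06  0.02]
8.0 f [ 0.1  0.7 -0.6] act [0.3 0.1 7.8] tq [ 0.64 -0.04  0.01]
5.0 f [0.5 0.5 1. ] act [0.3 0.1 5. ] tq [ 0.6  -0.02  0.01]
3.0 f [ 0.   5.9 26.5] act [0.3 0.1 4.5] tq [1.2  0.02 0.  ]
stop
2.0 f [ 0.5  9.2 38.5] act [0.3 0.1 4.4] tq [ 1.48  0.01 -0.01]
stop
[0.00041236 0.00112919] 28.4333 0.041767233403530515
```

```bash
python3 - <<'E'
from h import *
hand.move_gripper(.085);o=get_obs();print(o["wrist_force"].round(1),o["time_s"])
bot.servo_line(C+F@[-.015,0,.14],QP,velocity=.2)
w=snap("wrist","k1");print(get_obs()["time_s"])
S=C+F[:,2]*.0015
for n,p in(("seat",[0,0,0]),("hubtop",[0,0,.032]),("tip",[0,0,.037]),("pin",[.03,-.014,.031])): print(n,proj(w,S+F@p).round(1))
cv2.imwrite("pics/k1c.png",cv2.resize(w["frame"][60:330,110:410,::-1],(800,600)*1 if 0 else (660,594),interpolation=cv2.INTER_CUBIC))
E
```

```text
[-0.3 -0.2 -0.1] 28.9333
29.7
seat [261.3 165. ]
hubtop [261.4 174. ]
tip [261.4 175.7]
pin [280.9 133.2]
```

View pics/k1c.png

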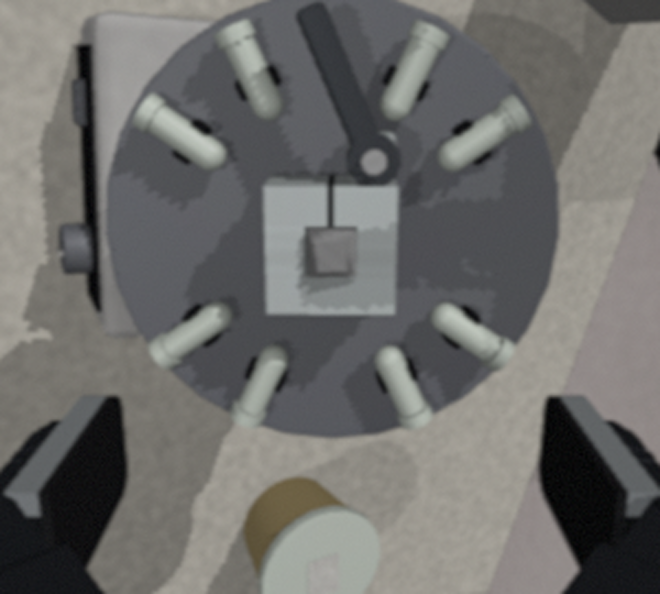

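The disc is on the shaft, centred, tip protruding, lever open. Contact depth (z = 0.170) matches the flange height from geometry. Now close the fingers, press on the hub top (checks seating and calibrates fingertip depth).

```bash
cat >> h.py <<'E'
S=C+F@[-.0003,0,.0042]
def go(p,v=.15): bot.servo_line(S+F@p,QP,velocity=v)
E
python3 - <<'E'
from h import *
hand.move_gripper(0.0,strength=40)
y=.024
go([0,y,.085],.2);go([0,y,.069],.1);base=get_obs()["wrist_force"]
for z in np.arange(.068,.040,-.001):
    go([0,y,z],.04);o=get_obs();f=F.T@(o["wrist_force"]-base)
    if f[2]>3: print(round(z,4),f.round(1),(F.T@(o["position"]-S)*1e3).round(2))
    if f[2]>18: break
go([0,y,.085],.2)
print(o["gripper_width"],get_obs()["time_s"])
E
```

```text
0.048 [0.6 0.4 5.1] [-2.000e-02  2.386e+01  4.827e+01]
0.047 [ 0.2  4.  17.7] [-1.000e-02  2.375e+01  4.800e+01]
0.046 [ 0.6  6.3 30.7] [-1.000e-02  2.371e+01  4.776e+01]
-0.0001868918185867824 37.3083
```

```bash
python3 - <<'E'
from h import *
Z=.0392;pin=np.array([.030,-.014]);r=.038
def P(phi,extra=0):
    d=np.array([np.sin(phi),np.cos(phi)]);n=np.array([np.cos(phi),-np.sin(phi)])
    return pin+r*d+n*(.005+.011*abs(n[0])+.0145*abs(n[1])+extra)
p=P(1.5);go([*p,.085],.25);go([*p,.05],.15);base=get_obs()["wrist_force"];go([*p,Z],.06)
o=get_obs();print("down f",(F.T@(o["wrist_force"]-base)).round(1))
base=o["wrist_force"];done=False
for phi in np.arange(1.4,-.001,-.1):
    go([*P(phi),Z],.06);o=get_obs();f=F.T@(o["wrist_force"]-base);print(phi.round(2),f.round(1),end=" ")
    if np.linalg.norm(f)>15: print("high");done=True;break
e=0
while not done and e<.008:
    e+=.001;q=P(0)-[e,0];go([*q,Z],.03);o=get_obs();f=F.T@(o["wrist_force"]-base);print("\ne",round(e,3),f.round(1),end=" ")
    if f[0]>9: break
print(o["time_s"]);w=snap("wrist","p1")
E
```

```text
down f [ 0.1  0.1 -0.7]
1.4 [-0.1  1.1  1.6] 1.3 [-0.4  0.8  1.8] 1.2 [ 0.6 -0.8  0.6] 1.1 [-0.1  0.6  0.5] 1.0 [0.3 0.8 0.9] 0.9 [-0.8  0.3  0.6] 0.8 [0.1 0.7 2.1] 0.7 [ 1.3 -1.1  1.2] 0.6 [0.9 0.2 1.3] 0.5 [ 1.  -0.7  0.9] 0.4 [ 0.6 -0.4  0.1] 0.3 [ 2.  -0.5  1.6] 0.2 [1.4 0.1 0.6] 0.1 [1.  0.9 0.6] -0.0 [ 1.7 -0.3  0.5] 
e 0.001 [ 2.4 -0.2  1.4] 
e 0.002 [2.4 1.3 1.2] 
e 0.003 [3.4 2.3 1.5] 
e 0.004 [7.4 1.6 2. ] 
e 0.005 [11.7  3.3  2.6] 43.5333
```

Force rose sharply, the shut stop. Retreat and check.

```bash
python3 - <<'E'
from h import *
go([.055,.024,.0392],.1);go([.055,.024,.09],.2);bot.servo_line(S+F@[-.02,0,.145],QP,velocity=.25)
w=snap("wrist","k2");print(get_obs()["time_s"])
for n,p in(("pin",[.03,-.014,.031]),("tip",[.03,.038,.031]),("hub+x+y",[.022,.022,.032]),("hub+x-y",[.022,-.022,.032])): print(n,((proj(w,S+F@p)-[110,60])*2.2).round(0))
cv2.imwrite("pics/k2c.png",cv2.resize(w["frame"][60:330,110:410,::-1],(660,594),interpolation=cv2.INTER_CUBIC))
E
```

```text
44.8583
pin [377. 143.]
tip [221. 143.]
hub+x+y [269. 167.]
hub+x-y [401. 167.]
```

View pics/k2c.png

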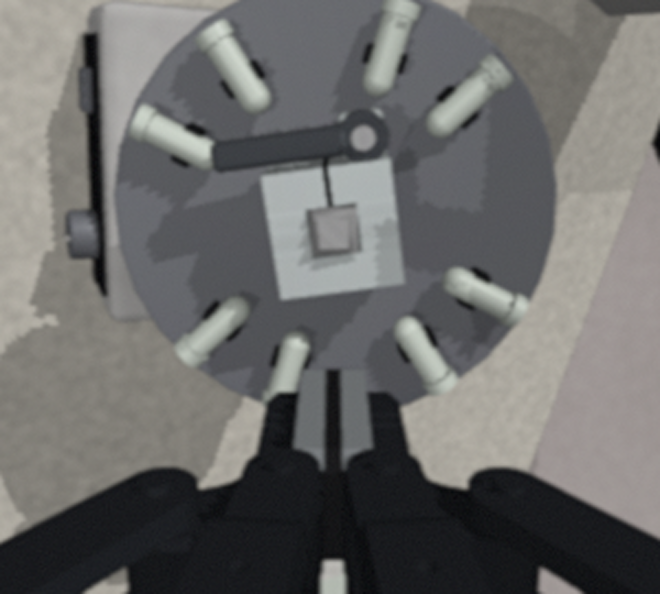

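```bash
python3 - <<'E'
from h import *
w=load("k2")
def loc(z,h):
    o,v=ray(w,(np.array(z)+.5)/2.2-.5+[110,60]);p0=S+F@[0,0,h];return (F.T@(o+v*((p0-o)@F[:,2])/(v@F[:,2])-S))[:2]
H=[loc(z,.032) for z in((262,180),(388,158),(405,283),(281,299))]
a=lambda p,q:np.arctan2(-(q-p)[0],(q-p)[1])
print("hub y-dir",a(H[1],H[0]),a(H[2],H[3]),"x-faces",np.arctan2(*(H[1]-H[2])[::-1]),np.arctan2(*(H[0]-H[3])[::-1]))
print("lever",a(loc((364,137),.031),loc((218,157),.031)))
g=cv2.cvtColor(w["frame"],cv2.COLOR_RGB2GRAY)
for l in cv2.createLineSegmentDetector().detect(g)[0][:,0]:
    z=[(l[:2]-[110,60]+.5)*2.2-.5,(l[2:]-[110,60]+.5)*2.2-.5];p,q=loc(z[0],.0315),loc(z[1],.0315);L=np.linalg.norm(p-q)
    if L>.015 and max(abs(p).max(),abs(q).max())<.05:
        t=a(p,q);t=(t+np.pi/4)%(np.pi/2)-np.pi/4;print((p*1e3).round(1),(q*1e3).round(1),"ang",t.round(3))
E
```

```text
hub y-dir 0.17065379494464086 0.1328768706484146 x-faces 0.15637462945977204 0.12989568403442947
lever 0.1327457350654752
[ 25.2 -17.5] [23.4  1.3] ang 0.098
[-24.3  18.9] [-18.7 -22.9] ang 0.135
[22.5  5.6] [20.6 39.1] ang 0.058
[-17.3 -24. ] [ 26.6 -18.1] ang 0.132
[18.7 25.5] [-24.   19.7] ang 0.134
[10.  -7.2] [-6.4 -9.4] ang 0.139
[ -6.9 -10.2] [-11.8   8.5] ang 0.255
[31.1 38.7] [36.7  0.4] ang 0.146
[ 8.9 49.8] [13.5 30.9] ang 0.237
```

Hub edges read 0.134 rad and the lever 0.133 to 0.146 rad, so the lever is parallel to the hub and shut. The shaft tip protrudes and the robot is clear.

```bash
python3 -c "
from workcell import *
print(get_obs()['time_s'],get_obs()['wrist_force']);print(hand_in())"
```

```text
44.8583 [ 0.42521424  0.00257328 -0.85902705]
the job is handed in; nothing more can be done
None
```

I fitted the disc on the shaft, pushed it home against the flange, swung the lever shut against its stop, let go and handed the job in at 44.9 s; no verdict was returned.

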